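# Vent a dry box and hold its sealed lid ajar

## Robot

A 6-joint arm with a two-finger parallel gripper is mounted at the origin on a cart in front of the work surface, level with it; the furniture and walls round the work are solid. World frame = base frame: x ahead of the robot, y to its left, z up, the work surface at z = 0. Lengths are in mm, angles in rad, forces in N, time in s.
With the tool pointing down it reaches from about 300 to 850 mm from the base axis. Payload 4.2 kg.
Tool frame: the origin (TCP) lies on the centre line of the jaws, within the pads' length; the fingertips stand 17 mm ahead of it and the grasp point (between the pads) lies 2 mm behind it; z points along the fingers, y is the line along which they close (so a half turn about z gives the same grasp; the last joint's range is limited). The gripper opens to 91 mm and grips with 3 to 60 N. Pads are 32 mm wide; open, the fingers measure 118 mm over their backs; the gripper's body (76 mm by 178 mm) begins 60 mm behind the grasp point.
Start: joints at [1.245, 0.32, 1.565, -0, 1.257, -0.02], TCP at [173.109, 548.338, 230.976] pointing down, gripper open.
Joint ranges: [-3.11, 3.11], [-0.84, 2.01], [0.21, 2.61], [-1.34, 4.49], [0.05, 2.63], [-2.56, 2.56]. Speed limits (rad/s): [2.57, 2.57, 3.14, 3.14, 3.14, 3.14].

## Interface

Orientations are given as a rotation vector (axis times angle).
In Python, from bench import get_obs, optics, workorder gives the robot as it stands.
- The arm moves only by the tool carry_out, never from a script. Its arguments are lists of equal length, an entry for each row: "offset": the shift along the world's x, y, z normalised to -1 to 1, where 1 is 2.5 cm, a list of three; "rot": the turn, a rotation vector about the world's x, y, z normalised to -1 to 1, where 1 is 0.08 rad, a list of three. A call has 1 to 12 rows; each row shifts and turns the commanded pose from where the row before left it; what a row does not reach is not made up. A row lasts 1/10 s, in which the tool goes at most 50 mm and 8.59 degrees, less where a joint would pass 70% of its speed; a pose out of reach is approached as far as the arm can. A call with a number of a shift or a turn outside -1 to 1 is refused whole. A call with a gripper value outside its range is refused whole. "claw" is the opening, from 0 (shut) to 1 (fully open), set as the call begins (left out, the last holds). The fingers move at their own pace and stop on an object; "force" is the grip in N (left out, the last holds). Time passes only in rows, so rows that do not move let the fingers close. It gives the time, the measured TCP pose, the force, the opening and the grip force at its end, in the units of the state.
- get_obs(): the state, without advancing time (a new reading comes with each control period).
- optics.read_camera(name): name is "scene" or "top"; returns the picture (480x640x3 uint8, blue, green, red); there is no depth.
- optics.get_calibration(name): a dict with "K" (3x3 intrinsics, pixels), "extrinsics" (4x4, takes a point from world to camera coordinates). Camera axes: x right, y down, z forward; pixel columns grow to the right and rows downward; lengths in mm; the calibration is good to about 2 mm. A picture is of the moment at which its call begins. get_calibration takes no time and is no camera call.
- workorder.sign_off(): hands the job in; it is judged then, once.
The state is a dict: "clock": time; "qpos": joint angles; "dq": joint speeds; "effort": joint torques, N m; "ee_pos": TCP position; "tcp_rot": TCP orientation; "ft_force": force on the tool from outside, world axes, zero at the start; "ft_torque": the same for the moment, N m; "gripper_width": opening from 0.0 (shut) to 1.0 (fully open); "grasp_force": force on a finger pad.
Only numpy, scipy, OpenCV 4.12 (cv2) and the standard library are available. Lean on these libraries where they do the work, as an engineer would, in place of code of your own. Each camera call takes 0.05 s, during which the arm holds its last target. There are 200 camera calls.

## Task

The light grey dry box has a clear lid that sticks to its gasket. First slide the black vent slider on the box's deck until its white line is level with the green mark; then take the lid by its orange bar handle, pull it free of the sticky seal and hold it slightly open, its front edge raised about 3 cm, never more than 6 cm, since the air inside must stay dry. Finish still holding the lid there, with the vent left at its mark and the things round the box left where they are.

Things in the scene. Friction and masses are not known exactly. Their poses are not given: they have to be found in the camera images.
- dry_box: light grey dry box fixed to the table, 180 mm (its x) by 300 mm (its y) by 93 mm high; origin at the centre of its underside, x pointing away from the robot when not turned, z up. Its -y 200 mm is an open bay with three lens cans under a clear hinged lid (lid and deck both end 93 mm above the table); its +y 100 mm is a closed deck that carries the vent slider.
- vent (a joint): vent slider: a black upright grip, 18x18 mm and 42 mm tall above its rail, on a track along the box's x; 0 m at the robot's end, grows towards the box's +x, at most 0.10 m; stays where it is left, friction about 1.5 N
- vent_grip (a point): point on the slider grip's centre line (the white line), 30 mm above its foot and 12 mm below its top, 125 mm above the table; axes as the box's; at box x = -0.05 + joint vent, y = 0.100
- vent_mark: green rider, 12x20 mm and 4 mm high, lying on the deck beside the rail, on its +y side, 32 mm from the rail's middle line; origin at its centre line, on the deck, axes as the box's. The slider is at the mark when vent_grip and vent_mark have the same position along the box's x.
- lid (a joint): angle of the clear lid about its hinge, rad: 0 shut, grows as it opens, up to 1.6; its front edge rises 172 mm x sin(angle). Lid 0.25 to 0.45 kg. Lifting at the handle takes a peak of about 14 to 20 N in the first 6 mm, then the seal lets go and pushes the lid up a little; after that only the weight (about 2 N) is left. Let go, it falls to rest on the seal at about 0.06.
- lid_handle (a point): middle of the lid's orange round bar handle: bar 12 mm thick and 84 mm long along the box's y, its axis 35 mm above the lid's top (128 mm above the table when shut), with a post at either end (clear span 72 mm); axes turn with the lid. The bar is 145 mm in front of the hinge line and 43 mm above it.
- lid_hinge (a point): middle of the lid's hinge line at the far rim, which runs along the box's y, 85 mm above the table (at box x = 0.085, y = -0.05)
- lid_front (a point): middle of the lower front edge of the lid, 172 mm in front of the hinge line; 85 mm above the table when shut
- calculator_small: flat dark desk calculator, 150x100x27 mm; loose bystander, to be left alone; origin at the centre of its underside
- lens_can_3: black plastic lens can, 48 mm across, 58 mm high; loose bystander, to be left alone; origin at the centre of its underside
- tape_roll: small roll of tape lying flat, 53 mm across, 15 mm high; loose bystander, to be left alone; origin at the centre of its underside
- stapler_blue: blue stapler, 125x33x68 mm; loose bystander, to be left alone; origin at the centre of its underside
- pin_box: small pin box, 36x44x35 mm; loose bystander, to be left alone; origin at the centre of its underside
- tape_dispenser: small tape dispenser, 29x111x58 mm; loose bystander, to be left alone; origin at the centre of its underside

How it is judged (in metres and radians):
On the way, in this order (a step that is already met when the one before it is completed fails the run):
1. the vent slider stands at the green mark, the lid still shut (x of vent_grip in the frame of vent_mark between -0.006 and 0.006 m and value of joint lid below 0.02 rad), for 0.3 s.
2. the lid has been pulled free of its seal (value of joint lid above 0.085 rad), for 0.1 s.
At the end, for the whole second after the job is handed in: the gripper's fingers hold the lid still with its front edge raised 20 to 40 mm (joint 0.117 to 0.235 rad), and the vent slider is within 7 mm of the green mark along the track (value of joint lid between 0.117 and 0.235 rad and contact force between the fingers and lid above 0.8 N and velocity of joint lid between -0.05 and 0.05 rad/s and x of vent_grip in the frame of vent_mark between -0.007 and 0.007 m); the arm keeps its last pose, push and grip.
It fails at once if the lid is opened while the vent is not at its mark (value of joint lid above 0.04 rad and (x of vent_grip in the frame of vent_mark below -0.01 m or x of vent_grip in the frame of vent_mark above 0.01 m)).
It fails at once if the lid's front edge is raised more than 60 mm (value of joint lid above 0.358 rad).
It fails at once if a bystander is moved by more than 20 mm (distance of any of calculator_small, lens_can_3, tape_roll, stapler_blue, pin_box, tape_dispenser from where it was at the start of the episode above 0.02 m).
It also fails if it takes over 40 s, if anything falls off the work surface, if the arm or the gripper's body presses on something with over 40 N, if the wrist force passes 120 N, or if a joint passes its speed limit or range.

## Working session

There is one attempt and no reset: what is moved stays moved. The work goes in short steps, Python scripts to look and compute and a tool call to move; the robot and the scene stay as the last step left them, time stands still between calls to the robot, and variables do not carry over. Pictures are saved under pics/ and viewed, at most 10 in all, crops included, and the job is handed in when it is done.

Besides the shell and the picture viewer there is one more tool, called after "Request:" as a command line: name --argument value ..., lists and objects as JSON in quotes. carry_out: Moves the arm, as the interface text tells. Its arguments: {"type":"object","properties":{"offset":{"type":"array"},"rot":{"type":"array"},"claw":{"type":"number"},"force":{"type":"number"}},"required":["offset","rot"]}

```bash
mkdir -p pics; python3 - <<'E'
from bench import get_obs, optics
import cv2
for n in("scene","top"):
    cv2.imwrite(f"pics/{n}0.png",optics.read_camera(n)); c=optics.get_calibration(n); print(n,c["K"],c["extrinsics"])
o=get_obs();print({k:o[k] for k in("clock","ee_pos","tcp_rot","gripper_width","ft_force")})
E
```

```text
scene [[528.49235632   0.         321.88299279]
 [  0.         528.49235632 236.32202551]
 [  0.           0.           1.        ]] [[ 8.37061567e-01 -5.47028157e-01 -9.38768414e-03 -4.88279561e+02]
 [-3.84748383e-01 -5.76368946e-01 -7.20949041e-01  2.89350940e+02]
 [ 3.88968656e-01  6.07090630e-01 -6.92924492e-01  1.08894643e+03]
 [ 0.00000000e+00  0.00000000e+00  0.00000000e+00  1.00000000e+00]]
top [[557.81666692   0.         326.28155793]
 [  0.         557.81666692 232.19409276]
 [  0.           0.           1.        ]] [[ 1.73299837e-02 -9.99762352e-01 -1.32253644e-02  1.04775814e+01]
 [-9.83024768e-01 -1.46204983e-02 -1.82889439e-01  5.91922404e+02]
 [ 1.82652614e-01  1.61703318e-02 -9.83044527e-01  1.42988766e+03]
 [ 0.00000000e+00  0.00000000e+00  0.00000000e+00  1.00000000e+00]]
{'clock': 0.1, 'ee_pos': array([172.97083587, 547.90408305, 230.17582051]), 'tcp_rot': array([-4.78502561e-01, -3.10463439e+00,  2.57077943e-03]), 'gripper_width': 1.0003881597579787, 'ft_force': array([-0.64069427,  0.53746419, -0.12007648])}
```

View pics/scene0.png

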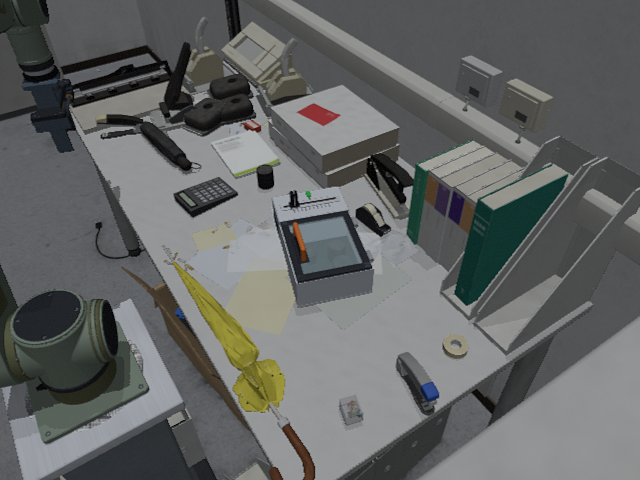

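View pics/top0.png

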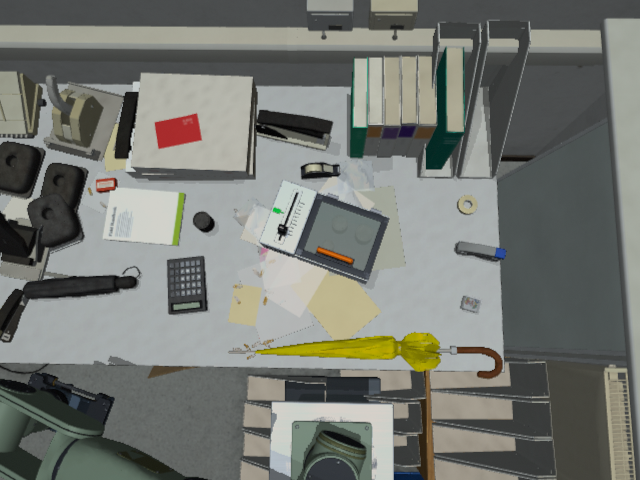

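The box is at about (325,230) in the top view and (322,245) in the scene view. The slider is near (284,231) top, the green mark near (278,211), and the orange bar at (335,255). I'll zoom in on both.

```bash
python3 - <<'E'
import cv2,numpy as np
a=cv2.imread("pics/top0.png")[172:292,250:400]; b=cv2.imread("pics/scene0.png")[180:310,262:382]
cv2.imwrite("pics/topz.png",cv2.resize(a,None,fx=5,fy=5,interpolation=cv2.INTER_CUBIC))
cv2.imwrite("pics/scz.png",cv2.resize(b,None,fx=4.6,fy=4.6,interpolation=cv2.INTER_CUBIC))
E
```

```text
(no output)
```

View pics/topz.png

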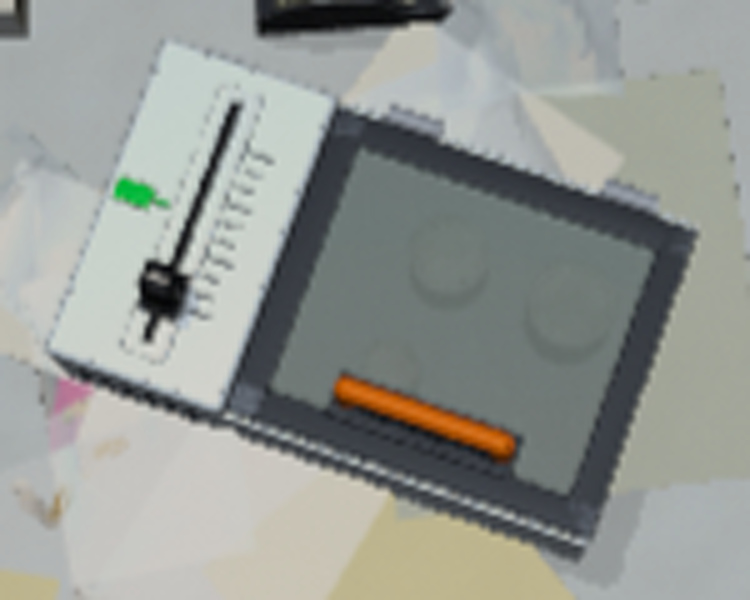

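View pics/scz.png

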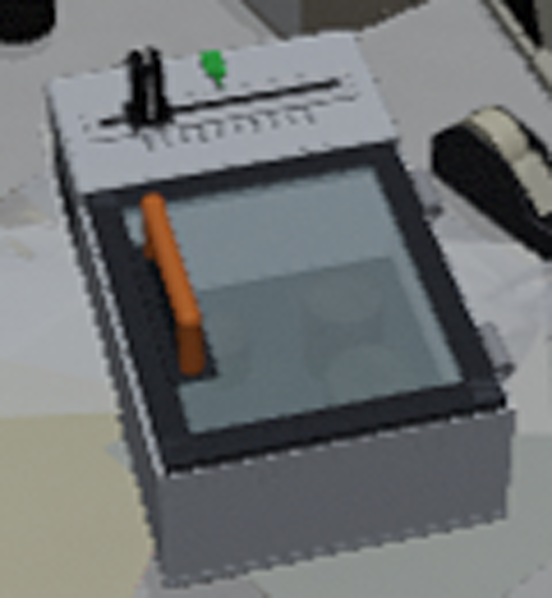

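Top zoom: the bar's ends are at (340,388) and (512,447), the slider's top at (163,283), the mark at (135,192), and the deck corners at (168,42) and (50,352). Scene zoom: the bar's ends are at (152,200) and (190,318), the slider's top at (146,54), the mark at (213,66), and the deck corners at (48,80) and (355,35).

```bash
cat >h.py <<'E'
import cv2,numpy as np
from bench import get_obs, optics
from scipy.optimize import least_squares
C={n:optics.get_calibration(n) for n in("scene","top")}
def P(n):
    c=C[n];return c["K"]@np.array(c["extrinsics"])[:3]
def proj(n,p):
    q=P(n)@np.append(p,1);return q[:2]/q[2]
def tri(t,s):
    X=cv2.triangulatePoints(P("top"),P("scene"),np.array(t,float).reshape(2,1),np.array(s,float).reshape(2,1)).ravel();return X[:3]/X[3]
E
cat >m.py <<'E'
from h import *
T=lambda x,y:(250+(x+.5)/5-.5,172+(y+.5)/5-.5)
S=lambda x,y:(262+(x+.5)/4.6-.5,180+(y+.5)/4.6-.5)
pts={'hl':(T(342,388),S(152,200)),'hr':(T(508,446),S(188,314)),'slider':(T(163,278),S(146,54)),'mark':(T(133,192),S(212,66)),
'nl':(T(50,352),S(48,80)),'fl':(T(168,42),S(355,35)),'fr':(T(695,232),S(507,400)),'nr':(T(586,545),S(166,470))}
for k,(t,s) in pts.items(): print(k,tri(t,s).round(1))
def loc(k,v,m):
    return {'hl':(-60,-12,131),'hr':(-60,-88,131),'slider':(v-50,100,135),'mark':(m,132,97),'nl':(-90,150,93),'fl':(90,150,93),'fr':(90,-150,93),'nr':(-90,-150,93)}[k]
def W(p,q):
    c,s=np.cos(p[2]),np.sin(p[2]);return np.array([p[0]+c*q[0]-s*q[1],p[1]+s*q[0]+c*q[1],q[2]+p[3]])
def r(p):
    return np.concatenate([np.r_[proj("top",W(p,loc(k,p[4],p[5])))-t,proj("scene",W(p,loc(k,p[4],p[5])))-s] for k,(t,s) in pts.items()])
f=least_squares(r,[500,0,-.3,0,20,0],x_scale=[10,10,.1,10,10,10],loss='soft_l1');p=f.x
print("pose x y yaw dz vent mark",p.round(3));print(r(p).reshape(-1,4).round(1))
for n,q in dict(grip=(p[4]-50,100,125),target=(p[5],100,125),handle=(-60,-50,128),hinge=(85,-50,85)).items(): print(n,W(p,q).round(1))
E
python3 m.py
```

```text
hl [534.3  38.9 127.9]
hr [505.2 -44.5 132.1]
slider [586.7 130.  138. ]
mark [641.2 152.   90.2]
nl [556.5 191.7  91.3]
fl [725.9 136.1  84.7]
fr [ 625.4 -142.4   87.5]
nr [462.6 -86.9  85.5]
pose x y yaw dz vent mark [ 5.93106e+02  2.55480e+01 -3.35000e-01 -4.86000e+00  1.05350e+01
  3.16100e+00]
[[ 2.   0.8  0.5  2. ]
 [-2.8 -0.5 -0.3 -0.3]
 [-1.   0.   0.5  1.5]
 [ 0.8  0.9  0.4  0.1]
 [-1.8 -0.2 -0.6 -0.2]
 [-0.6 -1.1 -0.  -1.5]
 [ 1.2 -1.2  2.3  0. ]
 [ 0.1  0.9 -2.2 -0. ]]
grip [588.7 133.  120.1]
target [628.9 119.  120.1]
handle [520.   -2.  123.1]
hinge [657.  -49.6  80.1]
```

Request:
carry_out --offset '[[0.8,-0.8,0],[0.8,-0.8,0],[0.8,-0.8,0],[0.8,-0.8,0],[0.8,-0.8,0],[0.8,-0.8,0],[0.8,-0.8,0],[0.8,-0.8,0],[0.8,-0.8,0],[0.8,-0.8,0]]' --rot '[[0,0,-1],[0,0,-1],[0,0,-1],[0,0,-1],[0,0,-1],[0,0,-1],[0,0,-1],[0,0,-1],[0,0,-1],[0,0,-1]]' --claw 1

```text
clock: 1.1
ee_pos: [373.6, 347.2, 230.6]
tcp_rot: [-1.654, -2.671, 0.001]
ft_force: [-0.2, 0.2, 1.0]
gripper_width: 0.998
grasp_force: 0.0
```

```bash
sed -i "s/(-60,-12,131)/(-60,-10,132)/;s/(-60,-88,131)/(-60,-90,132)/" m.py; python3 m.py | tail -14; python3 -c "
from h import *
o=get_obs();print(o['ee_pos'],o['tcp_rot'],o['qpos'])"
```

```text
pose x y yaw dz vent mark [ 5.93087e+02  2.54990e+01 -3.35000e-01 -4.72600e+00  1.05270e+01
  3.14100e+00]
[[ 1.2  0.5  0.3  1.1]
 [-2.  -0.3 -0.2 -0.1]
 [-0.9  0.1  0.5  1.5]
 [ 0.8  0.9  0.4  0.1]
 [-1.8 -0.2 -0.6 -0.2]
 [-0.6 -1.1 -0.  -1.5]
 [ 1.3 -1.2  2.3  0. ]
 [ 0.1  0.9 -2.2 -0.1]]
grip [588.7 132.9 120.3]
target [628.9 118.9 120.3]
handle [520.   -2.  123.3]
hinge [656.9 -49.6  80.3]
[373.615164   347.24442392 230.59731569] [-1.65415617e+00 -2.67060035e+00  1.12910704e-03] [ 7.26292024e-01  2.18089081e-01  1.70835810e+00 -1.35431139e-05
  1.21589185e+00  2.64617424e-01]
```

Request:
carry_out --offset '[[0.86,-0.86,0],[0.86,-0.86,0],[0.86,-0.86,0],[0.86,-0.86,0],[0.86,-0.86,0],[0.86,-0.86,0],[0.86,-0.86,0],[0.86,-0.86,0],[0.86,-0.86,0],[0.86,-0.86,0],[0,0,0],[0,0,0]]' --rot '[[0,0,-1],[0,0,-1],[0,0,-1],[0,0,-1],[0,0,-1],[0,0,-1],[0,0,-1],[0,0,-1],[0,0,-1],[0,0,-1],[0,0,0],[0,0,0]]'

```text
clock: 2.3
ee_pos: [587.8, 133.0, 230.2]
tcp_rot: [-2.56, -1.819, 0.002]
ft_force: [-0.5, 0.5, -0.7]
gripper_width: 1.002
grasp_force: 0.0
```

Request:
carry_out --offset '[[0,0,-0.7],[0,0,-0.7],[0,0,-0.7],[0,0,-0.7],[0,0,-0.7],[0,0,-0.7],[0,0,0],[0,0,0]]' --rot '[[0,0,0],[0,0,0],[0,0,0],[0,0,0],[0,0,0],[0,0,0],[0,0,0],[0,0,0]]'

```text
clock: 3.1
ee_pos: [587.5, 134.1, 126.3]
tcp_rot: [-2.559, -1.822, 0.0]
ft_force: [0.0, 0.2, 0.2]
gripper_width: 0.997
grasp_force: 0.0
```

Request:
carry_out --offset '[[0,0,0],[0,0,0],[0,0,0],[0,0,0],[0,0,0],[0,0,0],[0,0,0],[0,0,0],[0,0,0],[0,0,0]]' --rot '[[0,0,0],[0,0,0],[0,0,0],[0,0,0],[0,0,0],[0,0,0],[0,0,0],[0,0,0],[0,0,0],[0,0,0]]' --claw 0 --force 10

```text
clock: 4.1
ee_pos: [588.0, 133.4, 125.9]
tcp_rot: [-2.561, -1.82, 0.0]
ft_force: [0.3, 0.7, 0.8]
gripper_width: 0.198
grasp_force: 10.0
```

Request:
carry_out --offset '[[0.27,-0.094,0],[0.27,-0.094,0],[0.27,-0.094,0],[0.27,-0.094,0],[0.27,-0.094,0],[0.27,-0.094,0],[0,0,0],[0,0,0],[0,0,0]]' --rot '[[0,0,0],[0,0,0],[0,0,0],[0,0,0],[0,0,0],[0,0,0],[0,0,0],[0,0,0],[0,0,0]]'

```text
clock: 5.0
ee_pos: [629.1, 119.2, 126.0]
tcp_rot: [2.56, 1.82, 0.002]
ft_force: [2.4, 1.8, -1.6]
gripper_width: 0.2
grasp_force: 10.0
```

Request:
carry_out --offset '[[0,0,0],[0,0,0],[0,0,0],[0,0,0],[0,0,0],[0,0,0],[0,0,1],[0,0,1],[0,0,1],[0,0,1],[0,0,0]]' --rot '[[0,0,0],[0,0,0],[0,0,0],[0,0,0],[0,0,0],[0,0,0],[0,0,0],[0,0,0],[0,0,0],[0,0,0],[0,0,0]]' --claw 1

```text
clock: 6.1
ee_pos: [630.5, 119.6, 230.1]
tcp_rot: [2.558, 1.818, 0.011]
ft_force: [0.5, 0.4, -0.0]
gripper_width: 0.997
grasp_force: 0.0
```

```bash
python3 - <<'E'
from h import *
a=optics.read_camera("top");b=optics.read_camera("scene")
cv2.imwrite("pics/top1.png",a);cv2.imwrite("pics/scene1.png",b)
A=cv2.resize(a[172:252,255:325],None,fx=5.5,fy=5.5,interpolation=cv2.INTER_CUBIC);B=cv2.resize(b[175:240,265:355],None,fx=4.4,fy=6.77,interpolation=cv2.INTER_CUBIC)
B=cv2.resize(b[175:255,265:337],None,fx=5.5,fy=5.5,interpolation=cv2.INTER_CUBIC)
cv2.imwrite("pics/z1.png",np.hstack([A,B]))
E
```

```text
(no output)
```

View pics/z1.png

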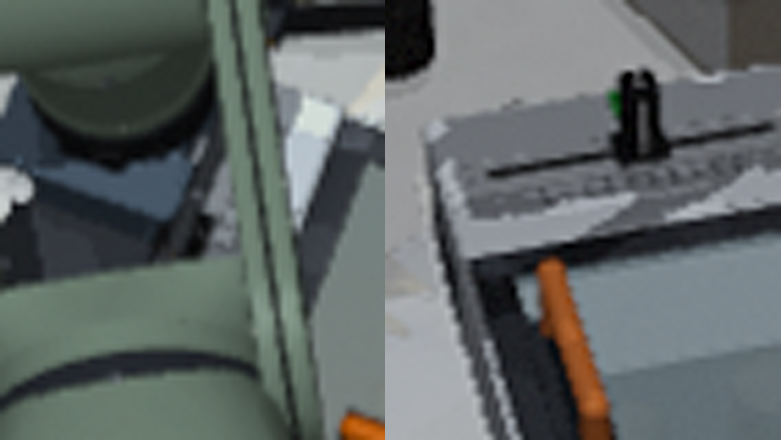

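The scene view shows the slider upright in front of the green mark, but the arm hides it from the top camera. I'll move to above the handle and check again.

Request:
carry_out --offset '[[-0.88,-0.97,0],[-0.88,-0.97,0],[-0.88,-0.97,0],[-0.88,-0.97,0],[-0.88,-0.97,0],[0,0,0]]' --rot '[[0,0,0],[0,0,0],[0,0,0],[0,0,0],[0,0,0],[0,0,0]]'

```text
clock: 6.8
ee_pos: [515.1, -4.1, 224.5]
tcp_rot: [-2.561, -1.815, 0.007]
ft_force: [0.4, 0.1, -0.1]
gripper_width: 1.001
grasp_force: 0.0
```

```bash
python3 - <<'E'
from h import *
a=optics.read_camera("top");b=optics.read_camera("scene")
cv2.imwrite("pics/top2.png",a);cv2.imwrite("pics/scene2.png",b)
A=cv2.resize(a[172:252,255:325],None,fx=5.5,fy=5.5,interpolation=cv2.INTER_CUBIC)
B=cv2.resize(b[175:255,265:337],None,fx=5.5,fy=5.5,interpolation=cv2.INTER_CUBIC)
cv2.imwrite("pics/z2.png",np.hstack([A,B]))
E
```

```text
(no output)
```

View pics/z2.png

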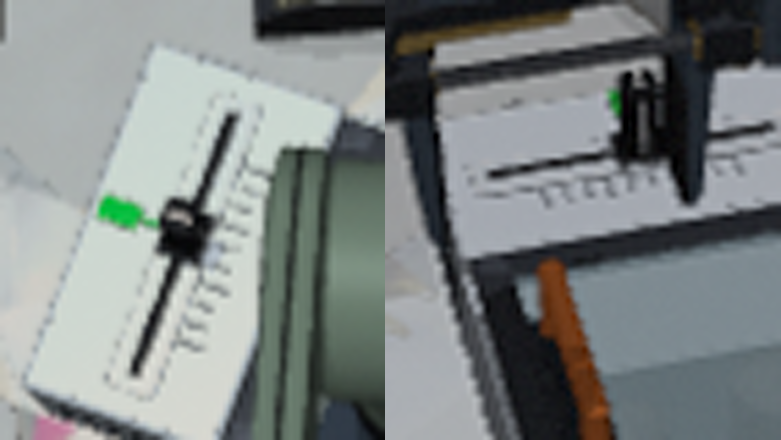

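Top zoom: the slider blob is at about (185,231) and the mark at (120,212), with its pointer tip at (150,222). Next I'll work out the along-track error in both views.

```bash
python3 - <<'E'
from h import *
p=[593.1,25.5,-.335,-2]
def W(q):
    c,s=np.cos(p[2]),np.sin(p[2]);return np.array([p[0]+c*q[0]-s*q[1],p[1]+s*q[0]+c*q[1],q[2]+p[3]])
for n,f,(x0,y0) in(("top","pics/top2.png",(255,172)),("scene","pics/scene2.png",(265,175))):
    z=lambda q:((proj(n,W(q))-[x0,y0]+.5)*5.5-.5).round(1)
    im=cv2.imread(f).astype(int);g=(im[...,1]>im[...,2]+60)&(im[...,1]>im[...,0]+60);g[:170]=0;g[250:]=0;g[:,:255]=0;g[:,330:]=0
    v,u=np.nonzero(g);print(n,"green zoom",((u.mean()-x0+.5)*5.5),((v.mean()-y0+.5)*5.5),len(u))
    for m in(-6,0,3,6,12):print(m,"mark",z((m,132,97)),"foot-",z((m,91,95)),"topc",z((m,100,135)),"top-",z((m,91,135)),"top+",z((m,109,135)))
E
```

```text
top green zoom 122.03125 212.953125 32
-6 mark [115.9 232.5] foot- [197.  262.3] topc [172.1 238. ] top- [190.4 244.5] top+ [153.9 231.4]
0 mark [120.5 220.9] foot- [201.5 250.7] topc [176.8 226. ] top- [195.  232.5] top+ [158.6 219.5]
3 mark [122.8 215.1] foot- [203.8 244.9] topc [179.1 220. ] top- [197.3 226.6] top+ [160.9 213.5]
6 mark [125.  209.3] foot- [206.  239.1] topc [181.4 214.1] top- [199.6 220.6] top+ [163.2 207.6]
12 mark [129.6 197.7] foot- [210.5 227.5] topc [186.1 202.2] top- [204.3 208.7] top+ [167.9 195.7]
scene green zoom 229.625 103.125 4
-6 mark [220.4 105.6] foot- [240.1 163.9] topc [233.2  83.7] top- [237.6  95.9] top+ [228.8  71.6]
0 mark [232.9 103.5] foot- [252.8 161.7] topc [246.1  81.6] top- [250.6  93.8] top+ [241.7  69.5]
3 mark [239.1 102.5] foot- [259.2 160.6] topc [252.6  80.6] top- [257.1  92.7] top+ [248.1  68.5]
6 mark [245.4 101.5] foot- [265.5 159.6] topc [259.1  79.5] top- [263.6  91.7] top+ [254.5  67.5]
12 mark [257.8  99.4] foot- [278.2 157.4] topc [272.   77.4] top- [276.6  89.5] top+ [267.4  65.4]
```

```bash
python3 - <<'E'
import cv2,numpy as np
a=cv2.imread("pics/top2.png")[196:230,268:304];b=cv2.imread("pics/scene2.png")[182:212,300:325]
cv2.imwrite("pics/z3.png",np.hstack([cv2.resize(a,(432,408),interpolation=0),cv2.resize(b,(340,408),interpolation=0)]))
E
```

```text
(no output)
```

View pics/z3.png

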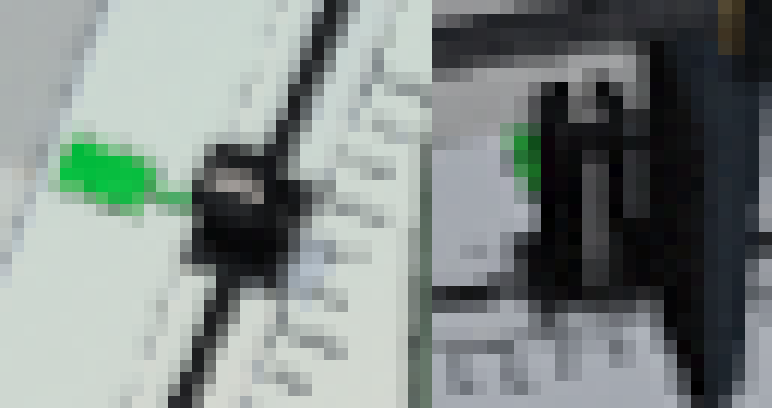

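The white line and the green mark agree within about 1.5 mm in both views, so the vent is set. Now the handle.

```bash
python3 -c "
from h import *
o=get_obs();print(o['clock'],o['ee_pos'],o['tcp_rot'])"
```

```text
6.9 [518.05948903  -2.16893187 225.02161626] [-2.56088375e+00 -1.81772916e+00  1.31453525e-03]
```

Request:
carry_out --offset '[[0,0,-0.65],[0,0,-0.65],[0,0,-0.65],[0,0,-0.65],[0,0,-0.65],[0,0,-0.65],[0,0,0],[0,0,0],[0,0,0]]' --rot '[[0,0,0],[0,0,0],[0,0,0],[0,0,0],[0,0,0],[0,0,0],[0,0,0],[0,0,0],[0,0,0]]'

```text
clock: 7.8
ee_pos: [519.5, -1.6, 129.1]
tcp_rot: [2.56, 1.82, 0.002]
ft_force: [0.3, -0.2, 0.1]
gripper_width: 1.004
grasp_force: 0.0
```

Request:
carry_out --offset '[[0,0,-0.12],[0,0,0],[0,0,0],[0,0,0],[0,0,0],[0,0,0],[0,0,0],[0,0,0],[0,0,0],[0,0,0],[0,0,0],[0,0,0]]' --rot '[[0,0,0],[0,0,0],[0,0,0],[0,0,0],[0,0,0],[0,0,0],[0,0,0],[0,0,0],[0,0,0],[0,0,0],[0,0,0],[0,0,0]]' --claw 0 --force 50

```text
clock: 9.0
ee_pos: [520.1, -2.5, 125.5]
tcp_rot: [2.558, 1.819, 0.003]
ft_force: [4.1, -2.1, -4.1]
gripper_width: 0.118
grasp_force: 50.0
```

Request:
carry_out --offset '[[0.03,-0.01,0.1],[0.03,-0.01,0.1],[0.03,-0.01,0.1],[0.035,-0.012,0.1],[0.035,-0.012,0.1],[0.035,-0.012,0.1],[0,0,0],[0,0,0]]' --rot '[[0.07,0.2,0],[0.07,0.2,0],[0.07,0.2,0],[0.07,0.2,0],[0.07,0.2,0],[0.07,0.2,0],[0,0,0],[0,0,0]]'

```text
clock: 9.8
ee_pos: [524.7, -4.1, 140.2]
tcp_rot: [-2.494, -1.773, 0.087]
ft_force: [6.0, -1.9, -5.4]
gripper_width: 0.12
grasp_force: 50.0
```

Request:
carry_out --offset '[[0.035,-0.012,0.1],[0.035,-0.012,0.1],[0.04,-0.014,0.1],[0.04,-0.014,0.1],[0,0,0],[0,0,0],[0,0,0],[0,0,0]]' --rot '[[0.07,0.2,0],[0.07,0.2,0],[0.07,0.2,0],[0.07,0.2,0],[0,0,0],[0,0,0],[0,0,0],[0,0,0]]'

```text
clock: 10.6
ee_pos: [528.7, -5.5, 150.0]
tcp_rot: [-2.448, -1.74, 0.144]
ft_force: [7.0, -2.6, -6.8]
gripper_width: 0.115
grasp_force: 50.0
```

```bash
python3 - <<'E'
from h import *
a=optics.read_camera("top");b=optics.read_camera("scene")
A=cv2.resize(a[172:292,250:330],None,fx=4,fy=4,interpolation=cv2.INTER_CUBIC)
B=cv2.resize(b[180:300,265:375],None,fx=4,fy=4,interpolation=cv2.INTER_CUBIC)
cv2.imwrite("pics/z4.png",np.hstack([A,B]))
E
```

```text
(no output)
```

View pics/z4.png

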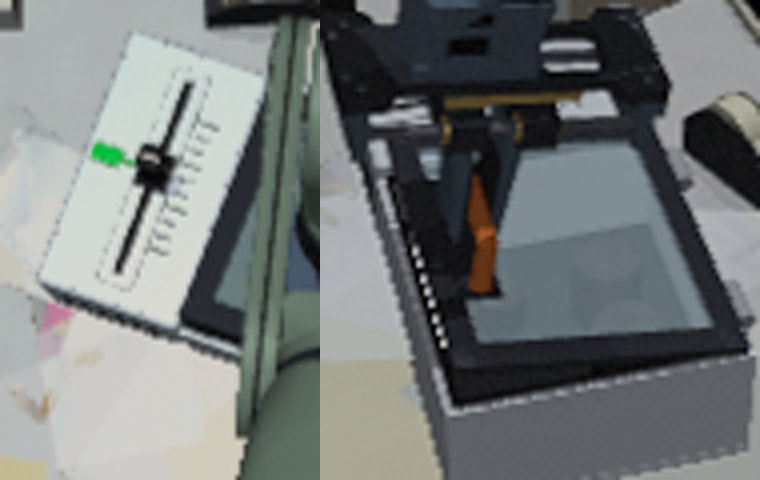

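The fingers hold the bar at about (482,235). The lid's front corner shows a wedge gap of about 10 px, roughly 28 mm, which fits the 24.5 mm rise at the handle. In the top view the slider is still level with the mark.

```bash
python3 -c "
from bench import workorder
print(workorder.sign_off())"
```

```text
the job is handed in; nothing more can be done
None
```

The job is handed in, with no verdict returned: the vent slider measured within about 1.5 mm of the green mark, and the gripper holds the lid free of its seal with its front edge up about 3 cm (estimated from the camera and the arm's travel).

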